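# Feel out the over-stiff push switch

## Robot

A 6-joint arm with a two-finger parallel gripper is mounted at the origin on a cart in front of the work surface, level with it; the furniture and walls round the work are solid. World frame = base frame: x ahead of the robot, y to its left, z up, the work surface at z = 0. Lengths are in m, angles in rad, forces in N, time in s.
With the tool pointing down it reaches from about 0.35 to 0.975 m from the base axis. Payload 4.9 kg.
Tool frame: the origin (TCP) lies at the centre of the arm's flange, where the gripper is bolted on; the fingertips stand 173 mm ahead of it and the grasp point (between the pads) lies 155 mm ahead of it (ctrl.finger_overhang is the distance from the TCP to the fingertips, in m); z points along the fingers, y is the direction in which the jaws open and shut (so a half turn about z gives the same grasp; the last joint's range is limited). The gripper opens to 85 mm and grips with 20 to 120 N. Pads are 22 mm wide; open, the fingers measure 114 mm over their backs; the gripper's body (76 mm by 85 mm) begins 54 mm behind the grasp point. The pads swing forward as they close: fully open they stand 13 mm farther back than shut.
Start: joints at [-1.246, 0.053, 1.613, -0, 1.476, -0.119], TCP at [0.268, -0.564, 0.405] pointing down, gripper open.
Joint ranges: [-3.01, 3.01], [-1.01, 2.22], [0.06, 2.58], [-1.02, 4.17], [0.09, 2.62], [-3.14, 3.14]. Speed limits (rad/s): [2.57, 2.57, 3.14, 3.14, 3.14, 3.14].

## Interface

Orientations are given as a rotation vector (axis times angle).
In Python, from station import ctrl, eyes, spotter gives the robot as it stands.
- The arm moves only by the shell command python3 -m crank 'ROWS' [FORCE]. ROWS is JSON, a list of rows, each a list of 7 numbers: the turn, a rotation vector about the tool's x, y, z in rad, then the shift along the tool's x, y, z in mm, then the closure, from -1 (fully open) to 1 (shut). A call has 1 to 8 rows; each row shifts and turns the pose as measured when the row begins, along the tool's axes as they then stand; what a row does not reach is not made up. A row lasts 1/12 s, in which the tool goes at most 41.7 mm and 7.16 degrees, less where a joint would pass 70% of its speed; a pose out of reach is approached as far as the arm can. A call is refused whole if a number of a shift passes 41.7 or a number of a turn 0.125, either way. A call with a gripper value outside its range is refused whole. The fingers move at their own pace and stop on an object; FORCE is the grip in N (left out, the last holds). Time passes only in rows, so rows that do not move let the fingers close. It gives the time, the measured TCP pose, the force and the opening at its end, in the units of the state.
- ctrl.get_obs(): the state, without advancing time (a new reading comes with each control period).
- eyes.get_image(name): name is "scene" or "top" or "wrist"; returns a dict with "image" (420x560x3 uint8, red, green, blue), "vertical_fov" (degrees; the focal length in pixels is half the picture's height over the tangent of half this angle, whatever the lens; pixels are square), "cx", "cy" (the principal point, pixels), "rvec" (rotation vector, rad) and "tvec" (3), from world to camera coordinates, as OpenCV has them; the wrist camera has in their place "mount" (4x4, takes a point from camera to tool coordinates, whose origin is the TCP and whose axes are the flange's). Camera axes: x right, y down, z forward; pixel columns grow to the right and rows downward; lengths in m; the calibration is good to about 2 mm. The wrist camera is an equidistant fisheye: a pixel r from the principal point sees the ray r / f radians off the axis. A picture is of the moment at which its call begins: read the wrist's pose just before it. There is no depth.
- ctrl.finish_job(): hands the job in, once; it reports no verdict.
Trained networks look in a picture, given as the dict that the camera call returned (one of the last four; its "shot" number tells which), for a name from the list of things; names that differ only in an ending like _2 or _b are one class to them, and where a whole thing is asked for, a point or a joint stands for the part that bears it (a point fixed in the world has none). Each returns a list of dicts, best first, with "confidence" (0 to 1); they miss things now and then, are a little off and sometimes report something else, mostly with a low value. They report only what shows in the picture. A call takes as long as a camera call. They do not tell look-alikes from the thing itself.
- spotter.look_for(query, picture): "centre" ([x, y, z] in m, in world coordinates, good to about 4 mm: the middle of the surface that is visible of it).
- spotter.outline_of(query, picture): "region" (420x560 bool, what is visible of it).
- spotter.mark_of(query, picture): "centre" ([x, y, z] in m, in world coordinates, good to about 4 mm: a listed point, or the origin of a listed thing).
The state is a dict: "t": time; "q": joint angles; "dq": joint speeds; "effort": joint torques, N m; "tool_pos": TCP position; "tool_rot": TCP orientation; "contact_force": force on the tool from outside, world axes, zero at the start; "wrist_torque": the same for the moment, N m; "opening": finger opening in m.
Only numpy, scipy, OpenCV 4.12 (cv2) and the standard library are available. Lean on these libraries where they do the work, as an engineer would, in place of code of your own. Each camera call takes 0.05 s, during which the arm holds its last target.

## Task

One of the three green-capped latching push switches has far too stiff a spring. First press each cap once where it stands, slowly and gently, just until it clicks and stays down, never with more than about 20 N, feeling how hard each one is; then set the stiffest switch upright in the middle of the yellow tray and leave the other two, and everything else, where they stand.

Things in the scene. Friction and masses are not known exactly. Their poses are not given: they have to be found in the camera images.
- switch_a: One of three look-alike latching push switches: loose grey housing 44 x 44 mm, 36 mm high, black collar (41 mm wide) to 40 mm, round green cap (34 mm) on top; 0.3 kg. Origin: centre of its underside, z up, x and y square to its sides. Carry it by two opposite sides (44 mm wide), 20 to 30 mm above its underside. Its name tells neither its place nor its spring; nothing is marked on it.
- key_a_top (a point): Centre of the top of switch a's green cap, at rest 56 mm above the underside. A good switch needs a peak force of 5 to 8 N, an over-stiff one 11 to 15 N, felt only during its one press: a latched cap does not come up again.
- plunger_a (a joint): How far the plunger of switch a is in, m: 0 out, 0.0044 latched. The cap rides on it on rubber (4 N/mm, 3.9 mm, then solid). Pressing, the force rises by about 4 N a mm to the peak; there the plunger gives way, snaps past its middle at 0.0011 (the force drops to nothing: the click) and stays in for good, the cap 4.4 mm lower. Pressing on only squeezes the rubber against a hard stop.
- switch_b: One of three look-alike latching push switches: loose grey housing 44 x 44 mm, 36 mm high, black collar (41 mm wide) to 40 mm, round green cap (34 mm) on top; 0.3 kg. Origin: centre of its underside, z up, x and y square to its sides. Carry it by two opposite sides (44 mm wide), 20 to 30 mm above its underside. Its name tells neither its place nor its spring; nothing is marked on it.
- key_b_top (a point): Centre of the top of switch b's green cap, at rest 56 mm above the underside. A good switch needs a peak force of 5 to 8 N, an over-stiff one 11 to 15 N, felt only during its one press: a latched cap does not come up again.
- plunger_b (a joint): How far the plunger of switch b is in, m: 0 out, 0.0044 latched. The cap rides on it on rubber (4 N/mm, 3.9 mm, then solid). Pressing, the force rises by about 4 N a mm to the peak; there the plunger gives way, snaps past its middle at 0.0011 (the force drops to nothing: the click) and stays in for good, the cap 4.4 mm lower. Pressing on only squeezes the rubber against a hard stop.
- switch_c: One of three look-alike latching push switches: loose grey housing 44 x 44 mm, 36 mm high, black collar (41 mm wide) to 40 mm, round green cap (34 mm) on top; 0.3 kg. Origin: centre of its underside, z up, x and y square to its sides. Carry it by two opposite sides (44 mm wide), 20 to 30 mm above its underside. Its name tells neither its place nor its spring; nothing is marked on it.
- key_c_top (a point): Centre of the top of switch c's green cap, at rest 56 mm above the underside. A good switch needs a peak force of 5 to 8 N, an over-stiff one 11 to 15 N, felt only during its one press: a latched cap does not come up again.
- plunger_c (a joint): How far the plunger of switch c is in, m: 0 out, 0.0044 latched. The cap rides on it on rubber (4 N/mm, 3.9 mm, then solid). Pressing, the force rises by about 4 N a mm to the peak; there the plunger gives way, snaps past its middle at 0.0011 (the force drops to nothing: the click) and stays in for good, the cap 4.4 mm lower. Pressing on only squeezes the rubber against a hard stop.
- tray: Yellow square shallow tray with a dark mat, fixed on the table: 110 x 110 mm outside, walls 4 mm thick and 14 mm high, floor 4 mm above the table. Origin at the centre of its underside, axes along its sides.
- wax: Bystander: yellow wax block 36 x 55 x 23 mm, loose; origin at the centre of its underside.
- spool_near: Bystander: thread spool with tan thread, about 54 x 74 x 52 mm, loose; origin at the centre of its underside.
- tin_near: Bystander: round tin with yellow lid, 65 mm diameter, 31 mm high, loose; origin at the centre of its underside.
Not all that is in view belongs to the job. What is shaped like the switch_b but red is not meant.

How it is judged:
On the way:
1. all three caps have been pressed until they clicked and stay latched (value of joint each of plunger_a, plunger_b, plunger_c above 0.0028 m), for 0.2 s.
At the end, for the whole second after the job is handed in: All three caps are latched down (pressed in more than 2.8 mm); the stiffest switch stands upright and at rest on the floor of the yellow tray, its centre within 32 mm of the tray's centre; the other two stand upright within 30 mm of where they started (all of step 1 and horizontal distance between switch_b and tray below 0.032 m and height (world z) of switch_b between 0.001 and 0.008 m and angle between each of switch_a, switch_b, switch_c's own z axis and vertical below 0.08 rad and linear speed of each of switch_a, switch_b, switch_c below 0.01 m/s and distance of each of switch_a, switch_c from where it was at the start of the episode below 0.03 m); the robot touches nothing.
It fails at once if a cap is pressed with more than 22 N (contact force between any of key_a, key_b, key_c and anything else above 22 N).
It fails at once if a good switch is lifted or shoved more than 40 mm (distance of any of switch_a, switch_c from where it was at the start of the episode above 0.04 m).
It fails at once if the stiff switch is carried off before every switch has been pressed until it clicked (distance of switch_b from where it was at the start of the episode above 0.04 m and value of joint any of plunger_a, plunger_b, plunger_c below 0.0028 m).
It fails at once if the wax block, spool or tin is moved more than 20 mm (distance of any of wax, spool_near, tin_near from where it was at the start of the episode above 0.02 m).
It also fails if it takes over 72 s, if anything falls off the work surface, if the arm or the gripper's body presses on something with over 40 N, if the wrist force passes 120 N, or if a joint passes its speed limit or range.

## Working session

There is one attempt and no reset: what is moved stays moved. The work goes in short steps, Python scripts to look and compute and a shell command to move; the robot and the scene stay as the last step left them, time stands still between calls to the robot, and variables do not carry over. Pictures are saved under pics/ and viewed, and the job is handed in when it is done.

```bash
ls; mkdir -p pics; python3 - <<'E'
from station import ctrl, eyes, spotter
import cv2,numpy as np
o=ctrl.get_obs(); print({k:np.round(v,3).tolist() for k,v in o.items()}, ctrl.finger_overhang)
for n in ("scene","top"):
    p=eyes.get_image(n); cv2.imwrite(f"pics/{n}0.png",p["image"][:,:,::-1])
    for q in ("switch_a","key_a_top","tray","wax","spool_near","tin_near"):
        f=spotter.mark_of(q,p)
        print(n,q,[(np.round(d["centre"],4).tolist(),round(d["confidence"],2)) for d in f])
E
```

```text
pics
{'t': 0.0, 'q': [-1.246, 0.053, 1.614, 0.0, 1.476, -0.119], 'dq': [0.002, -0.001, 0.001, -0.001, 0.001, 0.001], 'effort': [0.001, -39.368, -37.018, -0.0, 0.007, 0.0], 'tool_pos': [0.268, -0.564, 0.403], 'tool_rot': [-3.063, -0.691, 0.0], 'contact_force': [-0.025, 0.198, -0.142], 'wrist_torque': [-0.01, 0.019, 0.017], 'opening': 0.086} 0.1734
scene switch_a [([0.552, 0.0309, 0.0007], 0.89), ([0.4681, -0.0479, 0.0013], 0.87), ([0.4524, 0.0946, 0.0016], 0.59), ([0.4434, 0.2113, -0.0026], 0.56)]
scene key_a_top [([0.4675, -0.0477, 0.0555], 0.39)]
scene tray [([0.6046, 0.1688, -0.0034], 0.56)]
scene wax [([0.3334, 0.2409, -0.0008], 0.65)]
scene spool_near [([0.6296, 0.2967, -0.0053], 0.76)]
scene tin_near []
top switch_a [([0.5457, 0.036, -0.0018], 0.89), ([0.4525, 0.094, 0.003], 0.75), ([0.4726, -0.0444, 0.0003], 0.74), ([0.4394, 0.2091, 0.0014], 0.71), ([0.3388, 0.2404, -0.0048], 0.53)]
top key_a_top [([0.3394, 0.2402, -0.0032], 0.74), ([0.4692, -0.0472, 0.0598], 0.48)]
top tray [([0.6055, 0.1631, 0.0007], 0.77)]
top wax [([0.342, 0.2366, -0.0018], 0.65), ([0.4436, 0.2085, 0.0555], 0.63)]
top spool_near [([0.6306, 0.2983, 0.0011], 0.66), ([0.3378, 0.2403, -0.0031], 0.5)]
top tin_near [([0.3606, 0.3219, -0.0028], 0.92)]
```

View pics/scene0.png

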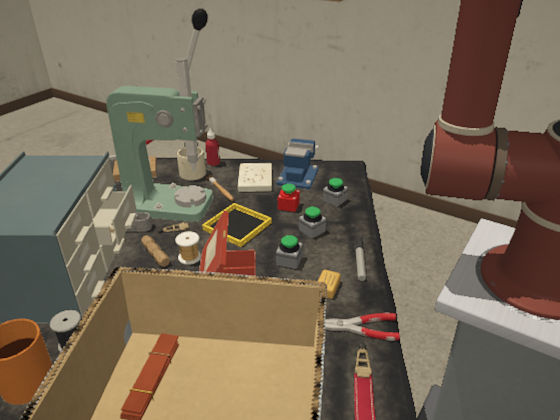

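View pics/top0.png

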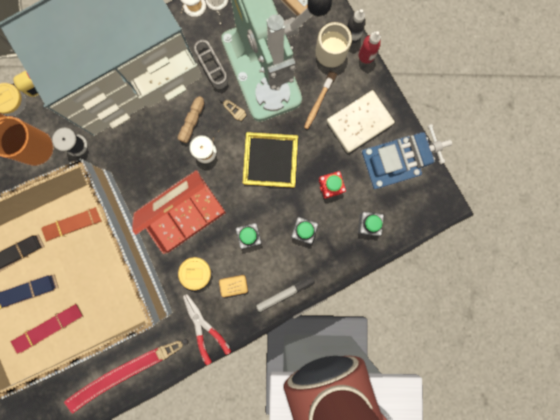

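The scene shows three grey switches at (336,190), (313,221) and (290,250); in the top view they are at (373,223), (305,231) and (248,236). Possible mix-ups are the red look-alike at top (333,184) and the yellow wax block at (233,286), which the networks also reported as a switch. Next I'll measure the caps and housing yaw, and check a close crop.

```bash
cat > h.py <<'E'
from station import ctrl, eyes, spotter
import cv2,numpy as np
from scipy.spatial.transform import Rotation as R
def cam(p):
    H,W=p["image"].shape[:2]; f=H/2/np.tan(np.radians(p["vertical_fov"])/2)
    return np.array([[f,0,p["cx"]],[0,f,p["cy"]],[0,0,1]]),R.from_rotvec(p["rvec"]).as_matrix(),np.array(p["tvec"])
def back(p,uv,z):
    K,Rm,t=cam(p); d=Rm.T@np.linalg.solve(K,[uv[0],uv[1],1]); c=-Rm.T@t
    return c+d*(z-c[2])/d[2]
def proj(p,X):
    K,Rm,t=cam(p); c=K@(Rm@np.array(X)+t); return c[:2]/c[2]
def green(p,amin=40):
    h=cv2.cvtColor(p["image"],cv2.COLOR_RGB2HSV)
    m=cv2.inRange(h,(50,140,60),(80,255,255))
    n,l,s,c=cv2.connectedComponentsWithStats(m)
    return [(c[i],s[i]) for i in range(1,n) if s[i,4]>amin]
def st():
    o=ctrl.get_obs(); Rm=R.from_rotvec(o["tool_rot"]).as_matrix()
    return o,Rm
E
python3 - <<'E'
from h import *
for n in ("scene","top"):
    p=eyes.get_image(n)
    K,Rm,t=cam(p); print(n,np.round(-Rm.T@t,3))
    for c,s in green(p):
        print(np.round(c,1),s[2:].tolist(),np.round(back(p,c,0.055),4))
    # crop
    for q in ["switch_a"]:
        pass
    a=p["image"][160:270,230:400] if n=="top" else p["image"][165:280,260:370]
    cv2.imwrite(f"pics/crop_{n}.png",cv2.resize(a[:,:,::-1],None,fx=4.5,fy=4.5,interpolation=cv2.INTER_CUBIC))
    if n=="top":
        h=cv2.cvtColor(p["image"],cv2.COLOR_RGB2HSV); m=cv2.inRange(h,(22,150,120),(32,255,255))
        k,l,s,c=cv2.connectedComponentsWithStats(m)
        for i in range(1,k):
            if s[i,4]>150:
                pts=np.argwhere(l==i)[:,::-1].astype(np.float32); r=cv2.minAreaRect(pts); print("yel",r,np.round(back(p,r[0],0.014),4))
    for d in spotter.outline_of("switch_a",p):
        pts=np.argwhere(d["region"])[:,::-1].astype(np.float32); r=cv2.minAreaRect(pts)
        print("out",round(d["confidence"],2),np.round(r[0],1),np.round(r[1],1),round(r[2],1))
o,Rm=st(); print(np.round(Rm,3))
E
```

```text
scene [0.018 0.886 0.65 ]
[335.5 182.6] [14, 9, 99] [ 0.4646 -0.0352  0.055 ]
[288.2 187.7] [14, 9, 91] [0.5466 0.0437 0.055 ]
[312.5 212. ] [14, 11, 120] [0.4485 0.1022 0.055 ]
[289.1 241.2] [16, 12, 150] [0.4358 0.217  0.055 ]
out 0.95 [310.2 222.6] [28.7 26.8] 60.9
out 0.77 [288.5 252. ] [32. 25.] 90.0
out 0.75 [334.3 193.2] [23.3 25.5] 45.0
out 0.66 [287.5 197.5] [27. 21.] 90.0
top [0.421 0.152 0.926]
out 0.97 [370.3 223.7] [23.8 21.7] 7.1
out 0.81 [331.7 184.2] [21.1 22.6] 76.0
out 0.8 [304.2 230.8] [21.2 21.5] 18.4
out 0.69 [247.5 235. ] [14. 15.] 90.0
out 0.65 [247.9 236. ] [20.4 20.1] 76.0
[[ 0.903  0.429  0.   ]
 [ 0.429 -0.903 -0.   ]
 [ 0.     0.    -1.   ]]
```

View pics/crop_top.png

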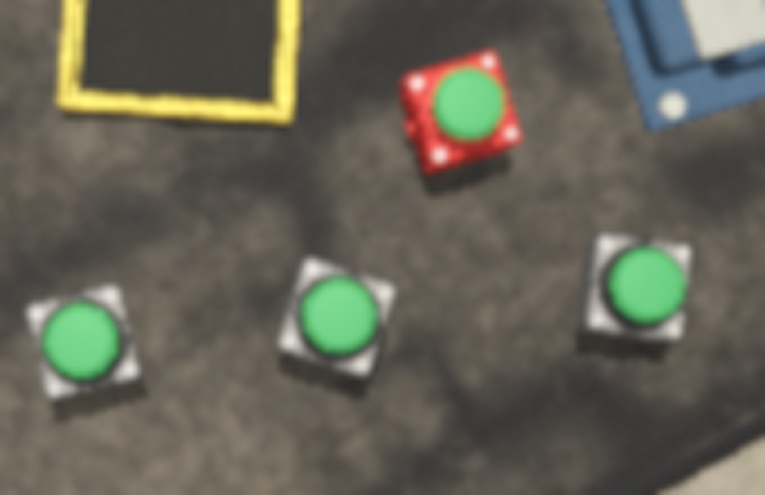

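View pics/crop_scene.png

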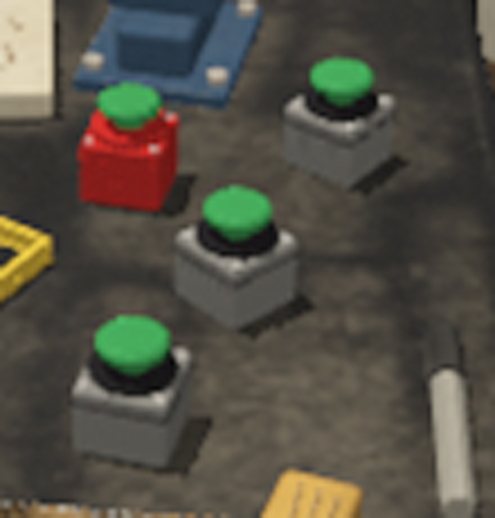

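The crops confirm three grey housings with green caps (the targets) and one red look-alike, which I'll leave out. I'll refine the colour thresholds for the top view and measure the yaws.

```bash
python3 - <<'E'
from h import *
p=eyes.get_image("top"); h=cv2.cvtColor(p["image"],cv2.COLOR_RGB2HSV)
print(h[231,305],h[184,333])
m=cv2.inRange(h,(50,90,60),(85,255,255))
k,l,s,c=cv2.connectedComponentsWithStats(m)
for i in range(1,k):
    if 100<s[i,4]<600: print("cap",np.round(c[i],1),s[i].tolist(),np.round(back(p,c[i],0.054),4))
m=cv2.inRange(h,(20,120,100),(34,255,255)); k,l,s,c=cv2.connectedComponentsWithStats(m)
for i in range(1,k):
    if s[i,4]>150:
        pts=np.argwhere(l==i)[:,::-1].astype(np.float32); r=cv2.minAreaRect(pts)
        W=np.array([back(p,q,0.014)[:2] for q in cv2.boxPoints(r)])
        print("yel",np.round(r[0]),np.round(W,3).tolist(),np.round(W.mean(0),4))
# housing top: bright grey pixels near the cap
for c0 in ((370,224),(304,231),(248,236)):
    M=np.zeros(h.shape[:2],np.uint8); cv2.circle(M,c0,19,255,-1)
    m=((h[:,:,1]<40)&(h[:,:,2]>95)&(M>0)).astype(np.uint8)
    k,l,s,c=cv2.connectedComponentsWithStats(m)
    pts=np.argwhere(m)[:,::-1].astype(np.float32)
    r=cv2.minAreaRect(pts); W=np.array([back(p,q,0.036)[:2] for q in cv2.boxPoints(r)])
    e=W[1]-W[0]; print(c0,"rect",np.round(r[1],1),np.round(W.mean(0),4),"yaw",np.degrees(np.arctan2(e[1],e[0]))%90,np.linalg.norm(e),np.linalg.norm(W[2]-W[1]))
E
```

```text
[ 67 114 215] [ 67 112 216]
cap [333.5 182.8] [327, 176, 14, 15, 165] [0.5481 0.0345 0.054 ]
cap [373.1 223.1] [365, 215, 17, 17, 222] [ 0.467  -0.0465  0.054 ]
cap [304.9 230. ] [297, 222, 17, 17, 230] [0.4505 0.0919 0.054 ]
cap [247.8 235.5] [240, 227, 17, 18, 227] [0.4373 0.2073 0.054 ]
yel [14. 94.] [[0.743, 0.779], [0.787, 0.702], [0.729, 0.669], [0.686, 0.745]] [0.7362 0.724 ]
yel [270. 160.] [[0.547, 0.224], [0.662, 0.221], [0.657, 0.107], [0.543, 0.112]] [0.6021 0.166 ]
yel [194. 274.] [[0.356, 0.368], [0.403, 0.322], [0.357, 0.274], [0.31, 0.319]] [0.3565 0.3208]
yel [233. 286.] [[0.343, 0.268], [0.354, 0.217], [0.323, 0.21], [0.312, 0.261]] [0.3329 0.2387]
(370, 224) rect [32.6 28.8] [ 0.4739 -0.0411] yaw 87.73197359847208 0.05975740264341664 0.06777977274827104
(304, 231) rect [34.1 34.5] [0.4473 0.096 ] yaw 65.74843042832443 0.0715881881864522 0.0706324854217611
(248, 236) rect [26.7 32. ] [0.4369 0.2105] yaw 17.78660248669138 0.06607120224569996 0.05522872030101241
```

```bash
python3 -m crank '[[0,0,0,28,-26.5,0,1],[0,0,0,28,-26.5,0,1],[0,0,0,28,-26.5,0,1],[0,0,0,28,-26.5,0,1],[0,0,0,28,-26.5,0,1],[0,0,0,28,-26.5,0,1],[0,0,0,28,-26.5,0,1],[0,0,0,28,-26.5,0,1]]' 20
```

```text
t: 1.62
tool_pos: [0.3809, -0.2721, 0.4033]
tool_rot: [3.067, 0.67, 0.0]
contact_force: [0.5, -0.4, -0.5]
opening: 0.0003
```

```bash
python3 -m crank '[[0,0,0,26,-25.5,10,1],[0,0,0,26,-25.5,10,1],[0,0,0,26,-25.5,10,1],[0,0,0,26,-25.5,10,1],[0,0,0,26,-25.5,10,1],[0,0,0,26,-25.5,10,1],[0,0,0,10,-10,10,1],[0,0,0,0,0,0,1]]'
python3 - <<'E'
from h import *
o,Rm=st(); p=eyes.get_image("wrist"); cv2.imwrite("pics/w1.png",p["image"][:,:,::-1])
print(np.round(o["tool_pos"],4),np.round(Rm,3).tolist(),np.round(p["mount"],3).tolist(),p["vertical_fov"],p["cx"],p["cy"],np.round(o["contact_force"],2))
E
```

```text
t: 2.28
tool_pos: [0.4666, -0.0381, 0.3339]
tool_rot: [3.058, 0.679, 0.015]
contact_force: [0.1, -0.4, -0.5]
opening: 0.0001
[ 0.4666 -0.0381  0.3339] [[0.906, 0.423, 0.011], [0.423, -0.906, -0.006], [0.007, 0.01, -1.0]] [[0.0, -0.962, -0.274, 0.07], [1.0, -0.0, 0.001, -0.0], [-0.001, -0.274, 0.962, 0.03], [0.0, 0.0, 0.0, 1.0]] 65.70646984690485 284.3479302577986 210.7682502650522 [ 0.07 -0.42 -0.5 ]
```

View pics/w1.png

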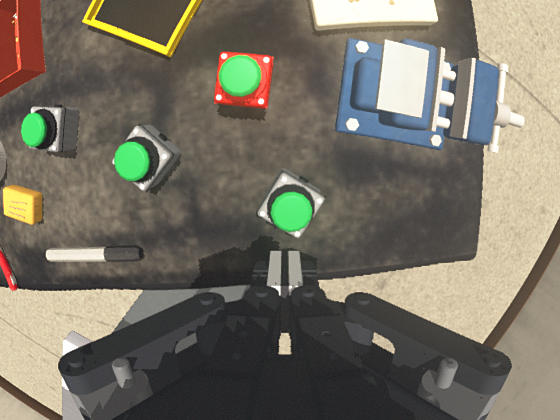

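The wrist view shows the first cap at (293,211), the others at (133,161) and (40,130), and the red look-alike at (240,76). I'll locate the caps and housing corners with the fisheye model.

```bash
cat >> h.py <<'E'
def wback(o,p,uv,z):
    f=210/np.tan(np.radians(p["vertical_fov"])/2); d=np.array([uv[0]-p["cx"],uv[1]-p["cy"]]); r=np.hypot(*d); th=r/f
    ray=np.array([*(d/max(r,1e-9)*np.sin(th)),np.cos(th)]); M=np.array(p["mount"]); Rm=R.from_rotvec(o["tool_rot"]).as_matrix()
    c=Rm@M[:3,3]+o["tool_pos"]; w=Rm@M[:3,:3]@ray; return c+w*(z-c[2])/w[2]
def wcaps(o,p):
    for c,s in green(p,300): print("cap",np.round(c,1),s.tolist(),np.round(wback(o,p,c,0.054),4))
def rel(o,X):
    "tool-axes mm from the TCP to a world point X"
    return np.round(1000*R.from_rotvec(o["tool_rot"]).as_matrix().T@(np.array(X)-o["tool_pos"]),1)
def level(o,yaw=None):
    "turn in tool axes that puts z straight down (keeping the heading, or y axis to heading yaw)"
    Rm=R.from_rotvec(o["tool_rot"]).as_matrix(); y=Rm[:,1].copy() if yaw is None else np.array([np.cos(yaw),np.sin(yaw),0]); y[2]=0; y/=np.linalg.norm(y)
    z=np.array([0,0,-1.]); T=np.column_stack([np.cross(y,z),y,z]); return np.round(R.from_matrix(Rm.T@T).as_rotvec(),4)
E
python3 - <<'E'
from h import *
o,Rm=st(); p=eyes.get_image("wrist"); wcaps(o,p)
print(level(o), rel(o,[0.467,-0.0465,0.056+0.1734+0.012]))
E
```

```text
cap [234.8  78.3] [218, 55, 41, 41, 688] [0.5479 0.037  0.054 ]
cap [ 33.1 129.5] [21, 113, 25, 34, 682] [0.4413 0.2075 0.054 ]
cap [130.8 160.6] [114, 141, 35, 40, 1080] [0.4543 0.0924 0.054 ]
cap [289.4 210.5] [269, 191, 42, 40, 1272] [ 0.4706 -0.0452  0.054 ]
[ 0.0116 -0.0081  0.    ] [-3.5  5.8 93.6]
```

```bash
python3 -m crank '[[0.0116,-0.0081,0,0,0,0,1],[0.005,-0.004,0,-1,8,20,1],[0,0,0,0,0,30,1],[0,0,0,0,0,25,1],[0,0,0,0,0,10,1],[0,0,0,0,0,0,1]]'
python3 - <<'E'
from h import *
o,Rm=st(); print(np.round(o["tool_pos"],4),level(o),rel(o,[0.469,-0.0458,0.056+0.1734]),np.round(o["contact_force"],2))
p=eyes.get_image("wrist"); cv2.imwrite("pics/w2.png",p["image"][:,:,::-1]);wcaps(o,p)
E
```

```text
t: 2.88
tool_pos: [0.471, -0.0565, 0.2568]
tool_rot: [3.068, 0.659, 0.01]
contact_force: [0.2, 0.6, -0.9]
opening: -0.0003
[ 0.471  -0.0565  0.2568] [ 0.0052 -0.0055  0.    ] [  2.4 -10.7  27.4] [ 0.16  0.65 -0.88]
cap [186.5  52.5] [160, 24, 58, 57, 2226] [0.5503 0.0362 0.054 ]
cap [ 60.8 174.3] [41, 150, 41, 50, 1594] [0.455  0.0914 0.054 ]
cap [263.2 237.1] [236, 213, 58, 52, 2080] [ 0.4722 -0.0437  0.054 ]
```

View pics/w2.png

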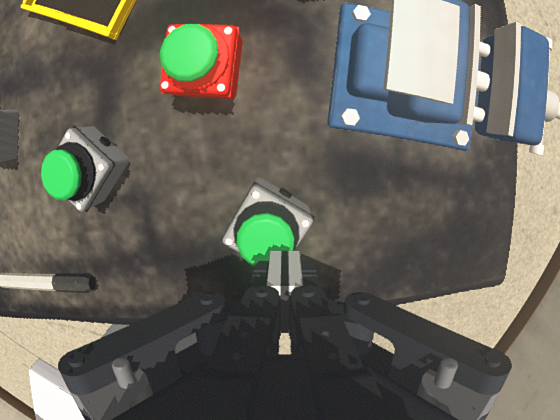

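Here the cap sits at (266,237) and the fingertips are about 10 mm short of its centre. I'll correct that.

```bash
python3 -m crank '[[0.0052,-0.0055,0,2,-10,8,1],[0,0,0,0,0,8,1],[0,0,0,0,0,0,1],[0,0,0,0,0,0,1]]'
python3 - <<'E'
from h import *
o,Rm=st(); print(np.round(o["tool_pos"],4),level(o),rel(o,[0.469,-0.0458,0.056+0.1734]),np.round(o["contact_force"],2))
E
```

```text
t: 3.27
tool_pos: [0.4707, -0.0472, 0.2456]
tool_rot: [3.068, 0.656, 0.012]
contact_force: [0.1, -0.3, -0.4]
opening: -0.0002
[ 0.4707 -0.0472  0.2456] [ 0.0052 -0.0065  0.    ] [-1.1 -2.1 16.2] [ 0.1  -0.27 -0.42]
```

```bash
python3 -m crank '[[0.006,-0.006,0,-1,-2,8,1],[0.005,-0.005,0,0,0,4,1],[0,0,0,0,0,0,1]]'
python3 - <<'E'
from h import *
o,Rm=st(); print(np.round(o["tool_pos"],4),level(o),rel(o,[0.469,-0.0458,0.056+0.1734]),np.round(o["contact_force"],2))
p=eyes.get_image("wrist"); cv2.imwrite("pics/w3.png",p["image"][:,:,::-1])
E
```

```text
t: 3.52
tool_pos: [0.4696, -0.0455, 0.2343]
tool_rot: [-3.068, -0.658, 0.006]
contact_force: [-0.2, 0.0, -1.3]
opening: -0.0
[ 0.4696 -0.0455  0.2343] [-0.0046  0.0028  0.    ] [-0.7  0.1  5. ] [-0.16  0.   -1.32]
```

View pics/w3.png

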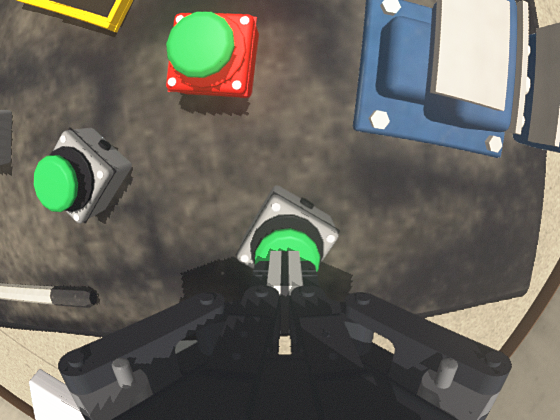

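The shut fingertips are over the cap at (288,252), about 5 mm above it. Now a slow approach.

```bash
for i in 1 2 3; do python3 -m crank '[[0,0,0,0,0,1,1],[0,0,0,0,0,1,1]]' | grep -E "pos|force"; done
```

```text
tool_pos: [0.4698, -0.0454, 0.2326]
contact_force: [-0.3, -0.9, -0.0]
tool_pos: [0.4699, -0.0455, 0.2306]
contact_force: [0.4, -0.5, -1.2]
tool_pos: [0.47, -0.0456, 0.2286]
contact_force: [-1.6, 0.7, 2.3]
```

```bash
python3 -m crank '[[0,0,0,0,0,0.5,1]]' | grep -E "pos|force"; python3 -m crank '[[0,0,0,0,0,0.5,1]]' | grep -E "pos|force"; python3 -m crank '[[0,0,0,0,0,0.4,1]]' | grep -E "pos|force"
```

```text
tool_pos: [0.4701, -0.0456, 0.2284]
contact_force: [-1.5, 0.6, 3.4]
tool_pos: [0.4702, -0.0456, 0.2282]
contact_force: [-1.3, 1.3, 3.9]
tool_pos: [0.4702, -0.0456, 0.2282]
contact_force: [-1.6, 0.5, 4.8]
```

```bash
python3 -m crank '[[0,0,0,0,0,0.4,1]]' | grep -E "pos|force"; python3 -m crank '[[0,0,0,0,0,0.4,1]]' | grep -E "pos|force"
```

```text
tool_pos: [0.4703, -0.0456, 0.2281]
contact_force: [-3.7, 0.3, 4.2]
tool_pos: [0.4704, -0.0456, 0.228]
contact_force: [-3.4, 0.3, 4.6]
```

```bash
python3 -m crank '[[0,0,0,-0.2,0,0.7,1]]' | grep -E "pos|force"; python3 -m crank '[[0,0,0,-0.2,0,0.7,1]]' | grep -E "pos|force"; python3 -m crank '[[0,0,0,-0.2,0,0.7,1]]' | grep -E "pos|force"
```

```text
tool_pos: [0.4703, -0.0457, 0.2276]
contact_force: [-0.6, -0.1, 2.3]
tool_pos: [0.4702, -0.0458, 0.2268]
contact_force: [-0.5, -0.0, 0.6]
tool_pos: [0.4699, -0.0459, 0.2257]
contact_force: [0.6, -0.0, 0.6]
```

```bash
python3 -m crank '[[0,0,0,-0.2,0,0.8,1]]' | grep -E "pos|force"; python3 -m crank '[[0,0,0,-0.2,0,0.8,1]]' | grep -E "pos|force"
```

```text
tool_pos: [0.4697, -0.0459, 0.2245]
contact_force: [0.9, 0.3, 1.0]
tool_pos: [0.4696, -0.046, 0.2237]
contact_force: [-0.7, 0.7, 3.8]
```

That's a clear click: peak around 5–6 N, force to ~0, and renewed contact 4.4–5 mm lower, so it's a good switch. On to the second.

```bash
python3 -m crank '[[0,0,0,0,0,-20,1],[0,0,0,0,0,-25,1],[0,0,0,0,0,0,1]]'
python3 - <<'E'
from h import *
o,Rm=st(); print(np.round(o["tool_pos"],4),level(o),rel(o,[0.4525,0.0925,0.056+0.1734+.012]),np.round(o["contact_force"],2))
p=eyes.get_image("wrist"); cv2.imwrite("pics/w4.png",p["image"][:,:,::-1]);wcaps(o,p)
E
```

```text
t: 5.15
tool_pos: [0.4687, -0.046, 0.2672]
tool_rot: [-3.067, -0.657, 0.009]
contact_force: [1.1, -0.8, 1.2]
opening: 0.0001
[ 0.4687 -0.046   0.2672] [-0.0064  0.0045  0.    ] [  42.1 -132.8   26.5] [ 1.11 -0.77  1.21]
cap [210.6  55. ] [187, 27, 56, 54, 1724] [0.5495 0.0374 0.054 ]
cap [ 85.  170.7] [65, 147, 41, 49, 1595] [0.4548 0.0918 0.054 ]
cap [287.3 230. ] [261, 207, 54, 47, 1966] [ 0.4733 -0.0441  0.054 ]
```

View pics/w4.png

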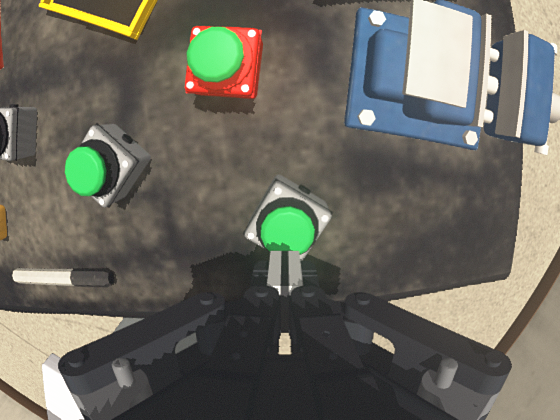

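The first cap at (288,232) is now lower, with its collar showing and the housing unmoved. Next is the cap at (86,171).

```bash
python3 -m crank '[[0,0,0,10,-31,0,1],[0,0,0,10,-31,0,1],[0,0,0,10,-31,0,1],[0,0,0,9,-25,0,1],[-0.005,0.004,0,3,-10,0,1],[0,0,0,0,0,0,1],[0,0,0,0,0,0,1]]'
python3 - <<'E'
from h import *
o,Rm=st(); print(np.round(o["tool_pos"],4),level(o),rel(o,[0.4525,0.0925,0.056+0.1734+.006]),np.round(o["contact_force"],2))
p=eyes.get_image("wrist");wcaps(o,p)
E
```

```text
t: 5.78
tool_pos: [0.4512, 0.092, 0.2589]
tool_rot: [-3.071, -0.651, 0.016]
contact_force: [0.2, 0.0, -0.0]
opening: -0.0002
[0.4512 0.092  0.2589] [-0.0049  0.0094  0.    ] [ 1.6  0.2 23.5] [ 0.22  0.02 -0.03]
cap [444.8 126.7] [421, 99, 48, 56, 2065] [0.5508 0.0369 0.054 ]
cap [104.6 178.6] [82, 153, 46, 53, 1910] [0.4416 0.2085 0.054 ]
cap [285.5 231.7] [257, 208, 58, 51, 2124] [0.4563 0.0949 0.054 ]
cap [471.  284.1] [452, 264, 39, 41, 1228] [ 0.4717 -0.039   0.054 ]
```

```bash
python3 -m crank '[[-0.005,0.009,0,1.5,0,10,1],[-0.003,0.004,0,0,0,8,1],[0,0,0,0,0,0,1],[0,0,0,0,0,0,1]]'
python3 - <<'E'
from h import *
o,Rm=st(); print(np.round(o["tool_pos"],4),level(o),rel(o,[0.4525,0.0925,0.056+0.1734]),np.round(o["contact_force"],2))
p=eyes.get_image("wrist"); cv2.imwrite("pics/w5.png",p["image"][:,:,::-1])
E
```

```text
t: 6.17
tool_pos: [0.4527, 0.0893, 0.2386]
tool_rot: [3.072, 0.643, 0.003]
contact_force: [-0.7, 0.1, -0.2]
opening: 0.0001
[0.4527 0.0893 0.2386] [ 0.0032 -0.0015  0.    ] [ 1.1 -3.1  9.2] [-0.69  0.14 -0.25]
```

View pics/w5.png

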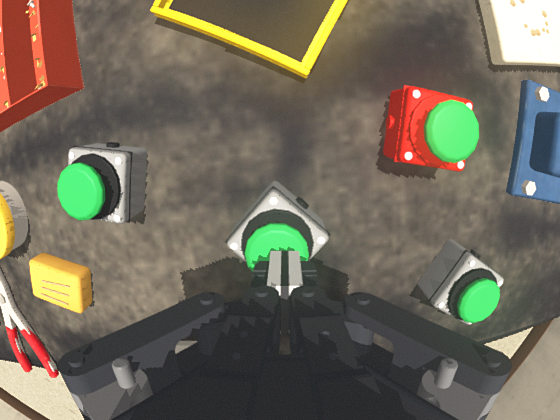

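The second cap, at (276,244), lies about 3 mm to the left of the tips. I'll correct and approach.

```bash
python3 -m crank '[[0.003,-0.001,0,1,-3,3,1],[0,0,0,0,-0.5,2,1],[0,0,0,0,0,1,1],[0,0,0,0,0,0,1]]'; python3 -m crank '[[0,0,0,0,0,1,1],[0,0,0,0,0,1,1]]'| grep -E "pos|force"
```

```text
t: 6.55
tool_pos: [0.4526, 0.0922, 0.2329]
tool_rot: [3.076, 0.641, 0.002]
contact_force: [-0.4, 0.2, -0.2]
opening: -0.0
tool_pos: [0.4528, 0.0923, 0.2313]
contact_force: [-0.4, 1.0, -0.3]
```

```bash
python3 -m crank '[[0,0,0,-0.2,0,0.9,1]]'| grep -E "pos|force"; python3 -m crank '[[0,0,0,-0.2,0,0.9,1]]'| grep -E "pos|force"; python3 -m crank '[[0,0,0,-0.2,0,0.9,1]]'| grep -E "pos|force";python3 -m crank '[[0,0,0,-0.2,0,0.8,1]]'| grep -E "pos|force"
```

```text
tool_pos: [0.4527, 0.0923, 0.2304]
contact_force: [0.4, -0.1, -0.7]
tool_pos: [0.4526, 0.0922, 0.2295]
contact_force: [-0.1, 0.1, -0.1]
tool_pos: [0.4525, 0.0922, 0.2288]
contact_force: [0.9, -0.0, 1.6]
tool_pos: [0.4525, 0.0922, 0.2283]
contact_force: [-0.6, 0.4, 3.1]
```

```bash
python3 -m crank '[[0,0,0,-0.2,0,0.8,1]]'| grep -E "pos|force"; python3 -m crank '[[0,0,0,-0.2,0,0.8,1]]'| grep -E "pos|force"; python3 -m crank '[[0,0,0,-0.2,0,0.8,1]]'| grep -E "pos|force"
```

```text
tool_pos: [0.4525, 0.0922, 0.228]
contact_force: [-1.4, -0.3, 4.4]
tool_pos: [0.4525, 0.0921, 0.2278]
contact_force: [-2.4, 0.2, 6.3]
tool_pos: [0.4525, 0.0921, 0.2277]
contact_force: [-2.5, -0.1, 7.4]
```

```bash
python3 -m crank '[[0,0,0,-0.2,0,1,1]]'| grep -E "pos|force"; python3 -m crank '[[0,0,0,-0.2,0,1,1]]'| grep -E "pos|force"; python3 -m crank '[[0,0,0,-0.2,0,1,1]]'| grep -E "pos|force"
```

```text
tool_pos: [0.4526, 0.0921, 0.2274]
contact_force: [-3.6, 0.2, 7.1]
tool_pos: [0.4526, 0.0921, 0.2273]
contact_force: [-3.4, 0.4, 7.7]
tool_pos: [0.4527, 0.092, 0.2272]
contact_force: [-4.1, 0.2, 8.6]
```

```bash
python3 -m crank '[[0,0,0,-0.2,0,1.2,1]]'| grep -E "pos|force"; python3 -m crank '[[0,0,0,-0.2,0,1.2,1]]'| grep -E "pos|force"
```

```text
tool_pos: [0.4528, 0.092, 0.227]
contact_force: [-3.7, 0.3, 9.4]
tool_pos: [0.4528, 0.092, 0.2269]
contact_force: [-4.2, 0.3, 9.7]
```

```bash
python3 -m crank '[[0,0,0,-0.3,0,1.4,1]]'| grep -E "pos|force"; python3 -m crank '[[0,0,0,-0.3,0,1.4,1]]'| grep -E "pos|force"; python3 -m crank '[[0,0,0,-0.3,0,1.5,1]]'| grep -E "pos|force"
```

```text
tool_pos: [0.4529, 0.092, 0.2267]
contact_force: [-4.6, -0.7, 10.4]
tool_pos: [0.453, 0.092, 0.2266]
contact_force: [-4.8, -0.1, 11.5]
tool_pos: [0.453, 0.092, 0.2265]
contact_force: [-4.6, -0.0, 10.5]
```

```bash
python3 -m crank '[[0,0,0,-0.3,0,1.5,1]]'| grep -E "pos|force"; python3 -m crank '[[0,0,0,-0.3,0,1.6,1]]'| grep -E "pos|force"
```

```text
tool_pos: [0.4531, 0.0919, 0.2265]
contact_force: [-4.8, 0.3, 12.0]
tool_pos: [0.4533, 0.0919, 0.2264]
contact_force: [-5.5, 0.2, 11.5]
```

```bash
python3 -m crank '[[0,0,0,-0.6,-0.2,1.8,1]]'| grep -E "pos|force"; python3 -m crank '[[0,0,0,-0.6,-0.2,1.8,1]]'| grep -E "pos|force|rot"
```

```text
tool_pos: [0.4531, 0.0919, 0.2261]
contact_force: [-5.5, -0.8, 11.8]
tool_pos: [0.453, 0.0919, 0.2261]
tool_rot: [-3.073, -0.643, -0.004]
contact_force: [-4.9, -0.3, 12.9]
```

```bash
python3 -m crank '[[0,0,0,-0.6,-0.2,1.9,1]]'| grep -E "pos|force"; python3 -m crank '[[0,0,0,-0.6,-0.2,1.9,1]]'| grep -E "pos|force"
```

```text
tool_pos: [0.453, 0.092, 0.226]
contact_force: [-5.6, 0.7, 12.1]
tool_pos: [0.4529, 0.092, 0.226]
contact_force: [-4.5, -1.0, 12.6]
```

```bash
python3 -m crank '[[0,0,0,-0.6,-0.2,2.1,1]]'| grep -E "pos|force"; python3 -m crank '[[0,0,0,-0.6,-0.2,2.1,1]]'| grep -E "pos|force"
```

```text
tool_pos: [0.4529, 0.092, 0.2258]
contact_force: [-5.7, -0.7, 13.3]
tool_pos: [0.4529, 0.092, 0.2257]
contact_force: [-5.3, -0.8, 14.4]
```

```bash
python3 -m crank '[[0,0,0,-0.6,-0.2,2.2,1]]'| grep -E "pos|force"; python3 -m crank '[[0,0,0,-0.6,-0.2,2.2,1]]'| grep -E "pos|force"
```

```text
tool_pos: [0.4529, 0.092, 0.2256]
contact_force: [-6.0, -0.6, 15.1]
tool_pos: [0.4527, 0.092, 0.2244]
contact_force: [0.1, 0.6, 0.1]
```

The second switch clicked at about 15 N, so it's the over-stiff one. I'll still press the third, near (0.441, 0.2085).

```bash
python3 -m crank '[[0,0,0,0,0,-20,1],[0,0,0,0,0,-25,1],[0,0,0,0,0,0,1],[0,0,0,0,0,0,1]]' >/dev/null
python3 - <<'E'
from h import *
o,Rm=st(); print(np.round(o["tool_pos"],4),level(o),rel(o,[0.4395,0.208,0.056+0.1734+.012]),np.round(o["contact_force"],2))
p=eyes.get_image("wrist"); cv2.imwrite("pics/w6.png",p["image"][:,:,::-1]);wcaps(o,p)
E
```

```text
[0.4513 0.0918 0.2681] [-0.0004 -0.0016 -0.    ] [  35.9 -111.2   26.8] [ 0.05 -0.82 -0.02]
cap [434.6 128.8] [411, 103, 48, 53, 1926] [0.5508 0.037  0.054 ]
cap [110.2 180.1] [89, 155, 44, 51, 1766] [0.4415 0.2086 0.054 ]
cap [283.4 229.1] [257, 205, 54, 47, 2005] [0.4568 0.0952 0.054 ]
cap [463.5 280.4] [444, 261, 39, 40, 1176] [ 0.4716 -0.0393  0.054 ]
```

View pics/w6.png

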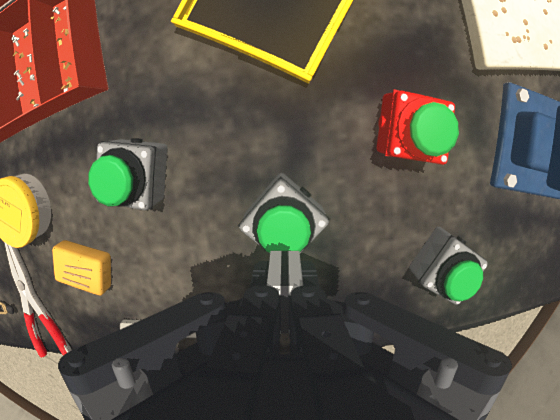

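The middle switch at (284,227) is latched and hasn't moved. The third cap is at (111,180).

```bash
python3 -m crank '[[0,0,0,9.5,-30,0,1],[0,0,0,9.5,-30,0,1],[0,0,0,9.5,-26,0,1],[0,0,0,6,-18,0,1],[0,0,0,1,-4,0,1],[0,0,0,0,0,0,1],[0,0,0,0,0,0,1]]' >/dev/null
python3 - <<'E'
from h import *
o,Rm=st(); print(np.round(o["tool_pos"],4),level(o),rel(o,[0.4395,0.208,0.056+0.1734]),np.round(o["contact_force"],2))
p=eyes.get_image("wrist"); cv2.imwrite("pics/w7.png",p["image"][:,:,::-1]);wcaps(o,p)
E
```

```text
[0.4387 0.2072 0.2608] [ 0.0001  0.007  -0.    ] [ 1.3 -0.4 31.4] [ 0.7   0.01 -0.01]
cap [552.7 189.3] [544, 167, 16, 43, 544] [0.5476 0.0427 0.054 ]
cap [280.7 232. ] [253, 208, 57, 51, 2041] [0.4428 0.2115 0.054 ]
cap [442.8 276.4] [422, 255, 42, 43, 1392] [0.4556 0.0995 0.054 ]
cap [551.1 305.4] [540, 288, 20, 33, 461] [ 0.4691 -0.0327  0.054 ]
```

View pics/w7.png

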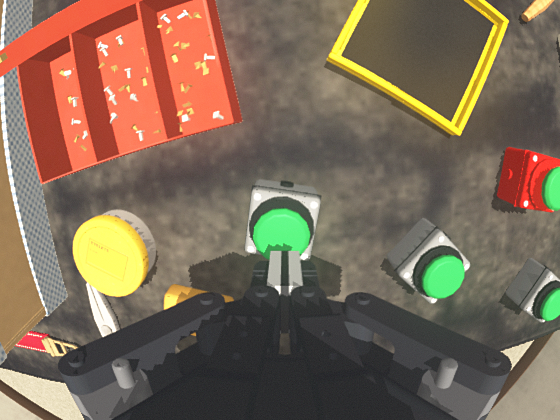

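The third cap, at (282,231), is nearly below the fingertips, with the wax (200,292) and tin (110,255) clear of the descent. I'll lower and check the centring.

```bash
python3 -m crank '[[0,0.005,0,1.3,-1.5,12,1],[0,0.003,0,0,-0.5,10,1],[0,0,0,0,0,3,1],[0,0,0,0,0,0,1],[0,0,0,0,0,0,1]]'
python3 - <<'E'
from h import *
o,Rm=st(); print(np.round(o["tool_pos"],4),level(o),rel(o,[0.4398,0.2085,0.056+0.1734]),np.round(o["contact_force"],2))
p=eyes.get_image("wrist"); cv2.imwrite("pics/w8.png",p["image"][:,:,::-1])
E
```

```text
t: 10.23
tool_pos: [0.4395, 0.2052, 0.2336]
tool_rot: [3.077, 0.629, -0.001]
contact_force: [-0.5, 0.0, 0.1]
opening: 0.0002
[0.4395 0.2052 0.2336] [ 0.0012  0.0006 -0.    ] [ 1.5 -2.9  4.1] [-0.46  0.02  0.06]
```

View pics/w8.png

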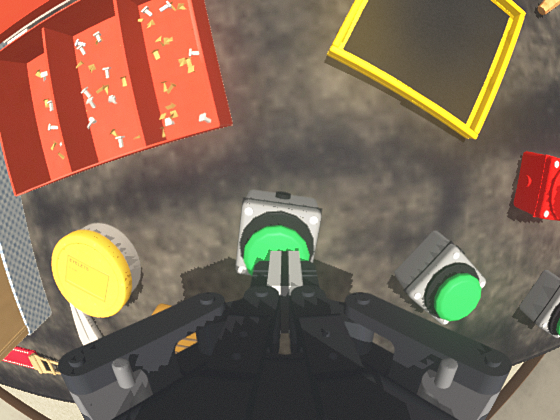

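The cap at (277,247) lies about 3 mm to the left of the tips. I'll shift and start the press.

```bash
python3 -m crank '[[0,0,0,1,-3,0,1],[0,0,0,0,-0.8,0,1],[0,0,0,0,0,1,1]]'; for i in 1 2 3; do python3 -m crank '[[0,0,0,-0.2,0,0.9,1]]'| grep -E "pos|force"; done
```

```text
t: 10.53
tool_pos: [0.4396, 0.2092, 0.234]
tool_rot: [3.077, 0.628, 0.003]
contact_force: [0.4, 1.1, 0.5]
opening: -0.0001
tool_pos: [0.4396, 0.2093, 0.2334]
contact_force: [0.3, 0.1, -0.5]
tool_pos: [0.4394, 0.2094, 0.2328]
contact_force: [0.1, -0.2, -0.9]
tool_pos: [0.4393, 0.2094, 0.232]
contact_force: [0.1, -0.2, -0.1]
```

```bash
python3 -m crank '[[0,0,0,-0.2,0,0.9,1]]'| grep -E "pos|force"; python3 -m crank '[[0,0,0,-0.2,0,0.8,1]]'| grep -E "pos|force"
```

```text
tool_pos: [0.4391, 0.2093, 0.2311]
contact_force: [-0.0, -0.1, 0.1]
tool_pos: [0.4389, 0.2093, 0.2302]
contact_force: [-1.3, -0.0, -0.8]
```

```bash
python3 -m crank '[[0,0,0,0.1,0,0.9,1]]'| grep -E "pos|force"; python3 -m crank '[[0,0,0,0.1,0,0.8,1]]'| grep -E "pos|force"; python3 -m crank '[[0,0,0,0,0,0.8,1]]'| grep -E "pos|force"
```

```text
tool_pos: [0.4389, 0.2093, 0.2292]
contact_force: [0.5, -1.1, 0.7]
tool_pos: [0.4391, 0.2093, 0.2284]
contact_force: [-1.3, -0.7, 3.2]
tool_pos: [0.4392, 0.2094, 0.2279]
contact_force: [-2.2, -0.6, 4.7]
```

```bash
python3 -m crank '[[0,0,0,-0.1,0,0.8,1]]'| grep -E "pos|force"; python3 -m crank '[[0,0,0,-0.1,0,0.8,1]]'| grep -E "pos|force"; python3 -m crank '[[0,0,0,-0.2,0,0.8,1]]'| grep -E "pos|force"
```

```text
tool_pos: [0.4392, 0.2094, 0.2277]
contact_force: [-2.5, -1.3, 6.0]
tool_pos: [0.4394, 0.2094, 0.2275]
contact_force: [0.8, 0.3, 0.2]
tool_pos: [0.4393, 0.2094, 0.2269]
contact_force: [-0.0, 0.5, -0.9]
```

```bash
python3 -m crank '[[0,0,0,-0.2,0,0.9,1]]'| grep -E "pos|force"; python3 -m crank '[[0,0,0,-0.2,0,0.9,1]]'| grep -E "pos|force"
```

```text
tool_pos: [0.4391, 0.2093, 0.2258]
contact_force: [-0.1, -0.1, 0.3]
tool_pos: [0.4389, 0.2092, 0.2247]
contact_force: [0.2, -1.1, 0.5]
```

The third clicked at about 6 N, so the middle switch is the stiffest by a wide margin (15 N against 5.5 and 6). I'll retreat, open, and return above the middle one.

```bash
python3 -m crank '[[0,0,0,0,0,-25,1],[0,0,0,0,0,-38,1],[0,0,0,0,0,-38,0.5],[0,0,0,-10,33,-10,-1],[0,0,0,-10,33,0,-1],[0,0,0,-10,30,0,-1],[0,0,0,-3,12,0,-1],[0,0,0,0,0,0,-1]]'
python3 -m crank '[[0,0,0,0,0,0,-1],[0,0,0,0,0,0,-1]]'
python3 - <<'E'
from h import *
o,Rm=st(); print(np.round(o["tool_pos"],4),level(o),rel(o,[0.4525,0.0925,0.3]),np.round(o["contact_force"],2))
p=eyes.get_image("wrist"); cv2.imwrite("pics/w9.png",p["image"][:,:,::-1]);wcaps(o,p)
p=eyes.get_image("top"); cv2.imwrite("pics/t9.png",p["image"][:,:,::-1])
E
```

```text
t: 12.28
tool_pos: [0.4496, 0.0938, 0.3381]
tool_rot: [3.072, 0.638, 0.003]
contact_force: [0.7, 0.2, -0.0]
opening: 0.0723
t: 12.45
tool_pos: [0.4495, 0.0935, 0.3376]
tool_rot: [3.073, 0.635, 0.002]
contact_force: [0.1, -0.1, 0.2]
opening: 0.085
[0.4495 0.0935 0.3376] [ 0.0035 -0.0006  0.    ] [ 2.3  1.9 37.6] [ 0.08 -0.14  0.24]
cap [398.1 123.6] [380, 104, 37, 40, 1145] [0.5508 0.0368 0.054 ]
cap [153.1 163.5] [136, 145, 36, 39, 1083] [0.4424 0.2075 0.054 ]
cap [285.  201.5] [265, 182, 41, 40, 1241] [0.4552 0.0944 0.054 ]
cap [429.7 244.1] [414, 228, 32, 33, 840] [ 0.471  -0.0411  0.054 ]
```

View pics/w9.png

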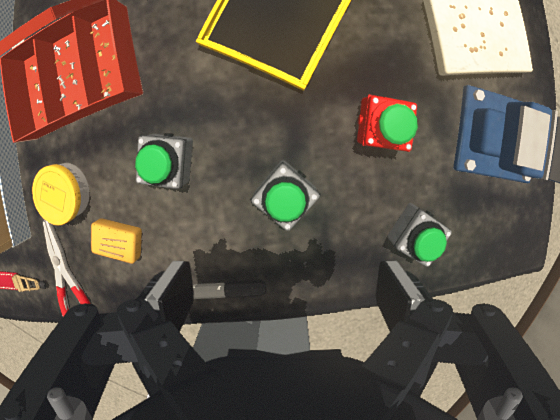

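The middle switch is at (285,195) with corners near (287,162), (253,193) and (320,194); all the caps look down. I'll take a close-up to get the corners for the yaw.

```bash
python3 - <<'E'
import cv2
a=cv2.imread("pics/w9.png")[150:240,235:340]; cv2.imwrite("pics/w9c.png",cv2.resize(a,None,fx=6,fy=6,interpolation=cv2.INTER_CUBIC))
E
```

```text
(no output)
```

View pics/w9c.png

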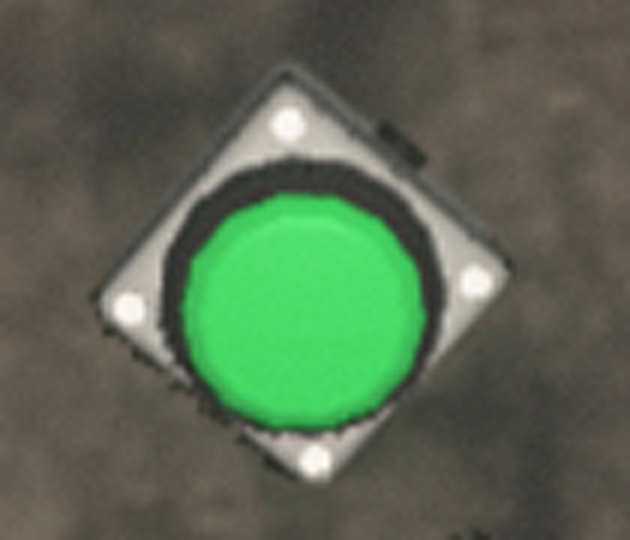

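```bash
python3 - <<'E'
from h import *
o,Rm=st(); p=eyes.get_image("wrist")
S=[(288,123),(476,282),(315,461),(129,308)]
W=np.array([wback(o,p,(a/6+235-.4,b/6+150-.4),0.0365)[:2] for a,b in S]); print(np.round(W,4).tolist(),W.mean(0))
e=[W[(i+1)%4]-W[i] for i in range(4)]
print([(round(np.linalg.norm(v)*1000,1),round(np.degrees(np.arctan2(v[1],v[0])),1)) for v in e])
print("tool x,y headings",np.degrees(np.arctan2(Rm[1,0],Rm[0,0])),np.degrees(np.arctan2(Rm[1,1],Rm[0,1])),o["q"])
# tray: inner corners via yellow mask in wrist
h=cv2.cvtColor(p["image"],cv2.COLOR_RGB2HSV)
for n in("top","scene"):
    q=eyes.get_image(n)
    for d in spotter.mark_of("tray",q): print(n,np.round(d["centre"],4),d["confidence"])
E
```

```text
[[0.4752, 0.1058], [0.4648, 0.072], [0.431, 0.0824], [0.4416, 0.1161]] [0.45316673 0.09407422]
[(np.float64(35.3), np.float64(-107.0)), (np.float64(35.4), np.float64(162.9)), (np.float64(35.3), np.float64(72.5)), (np.float64(35.1), np.float64(-17.1))]
tool x,y headings 23.41082268998065 -66.58921070017844 [ 0.04447281 -0.31228637  2.05778731 -0.00311802  1.3947365   1.20721754]
top [0.6046 0.1681 0.0021] 0.81
scene [ 0.6062  0.1703 -0.0034] 0.89
scene [0.456  0.0898 0.0497] 0.64
```

The screw square measures 35.3 mm on each side with right angles, the centre is (0.453, 0.093) and the yaw is −17°. One side carries a small tab, so I'll grip the other pair. That needs a turn of +40° about tool z.

```bash
python3 -m crank '[[0,0,0.12,0,0,0,-1],[0,0,0.12,0,0,0,-1],[0,0,0.12,0,0,0,-1],[0,0,0.12,0,0,0,-1],[0,0,0.12,0,0,0,-1],[0,0,0.1,0,0,0,-1],[0,0,0,0,0,0,-1]]'
python3 - <<'E'
from h import *
o,Rm=st(); print(np.round(o["tool_pos"],4),level(o,np.radians(-107.2)),rel(o,[0.453,0.0932,0.179]),np.round(o["contact_force"],2))
E
```

```text
t: 13.38
tool_pos: [0.4493, 0.096, 0.3373]
tool_rot: [3.099, -0.5, 0.003]
contact_force: [-0.6, -0.8, 0.3]
opening: 0.0853
[0.4493 0.096  0.3373] [ 0.0025 -0.002  -0.0198] [  4.1   1.1 158.3] [-0.63 -0.83  0.34]
```

```bash
python3 -m crank '[[0.002,-0.002,-0.02,4,1,20,-1],[0,0,0,1,0,30,-1],[0,0,0,0,0,25,-1],[0,0,0,0,0,5,-1],[0,0,0,0,0,0,-1],[0,0,0,0,0,0,-1]]'
python3 - <<'E'
from h import *
o,Rm=st(); print(np.round(o["tool_pos"],4),level(o,np.radians(-107.2)),rel(o,[0.453,0.0932,0.179]),np.round(o["contact_force"],2))
p=eyes.get_image("wrist"); cv2.imwrite("pics/w10.png",p["image"][:,:,::-1])
E
```

```text
t: 13.88
tool_pos: [0.4552, 0.0946, 0.2578]
tool_rot: [-3.109, 0.443, -0.009]
contact_force: [0.7, 0.6, -0.6]
opening: 0.0853
[0.4552 0.0946 0.2578] [-0.0016 -0.0053  0.0174] [-2.2  2.1 78.8] [ 0.7   0.56 -0.57]
```

View pics/w10.png

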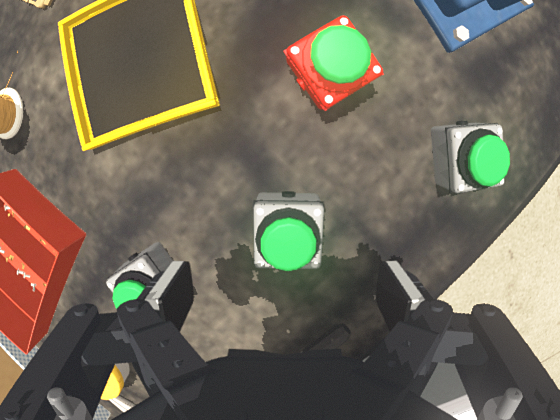

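The switch at (288,240) sits squarely between the jaws. The third switch at (132,280) only looks close to the left finger because of perspective; it has about 30 mm of real clearance. Descending.

```bash
python3 -m crank '[[0,-0.003,0.017,-2,2,25,-1],[0,0,0,0,0,22,-1],[0,0,0,0,0,8,-1],[0,0,0,0,0,0,-1],[0,0,0,0,0,0,-1]]'
python3 - <<'E'
from h import *
o,Rm=st(); print(np.round(o["tool_pos"],4),level(o,np.radians(-107.2)),rel(o,[0.453,0.0932,0.179]),np.round(o["contact_force"],2))
p=eyes.get_image("wrist"); cv2.imwrite("pics/w11.png",p["image"][:,:,::-1])
E
```

```text
t: 14.35
tool_pos: [0.4579, 0.0938, 0.2113]
tool_rot: [-3.102, 0.465, -0.031]
contact_force: [-0.8, -0.3, 0.4]
opening: 0.0854
[0.4579 0.0938 0.2113] [-0.0076 -0.0187  0.0027] [-5.1  2.2 32.1] [-0.81 -0.31  0.45]
```

View pics/w11.png

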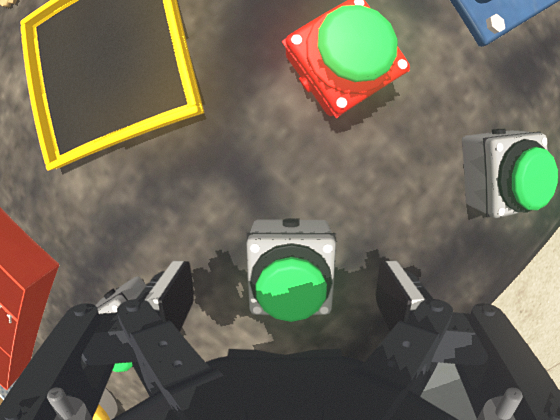

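The alignment holds, with the switch at (291,275), but a small pitch error has crept in. I'll correct it and go down more slowly.

```bash
python3 -m crank '[[-0.007,-0.018,0.003,-5,2,6,-1],[-0.003,-0.005,0,0,0,10,-1],[0,0,0,0,0,5,-1],[0,0,0,0,0,0,-1],[0,0,0,0,0,0,-1]]'
python3 - <<'E'
from h import *
o,Rm=st(); print(np.round(o["tool_pos"],4),level(o,np.radians(-107.2)),rel(o,[0.453,0.0932,0.179]),np.round(o["contact_force"],2))
E
```

```text
t: 14.82
tool_pos: [0.4542, 0.0935, 0.1927]
tool_rot: [3.105, -0.47, 0.001]
contact_force: [0.2, 0.5, 0.5]
opening: 0.0852
[0.4542 0.0935 0.1927] [ 0.0008 -0.0009 -0.0001] [-1.   0.6 13.7] [0.23 0.54 0.51]
```

```bash
python3 -m crank '[[0,0,0,-1,0.6,5,-1],[0,0,0,0,0,5,-1],[0,0,0,0,0,3,-1],[0,0,0,0,0,0,-1],[0,0,0,0,0,0,-1]]'
python3 - <<'E'
from h import *
o,Rm=st(); print(np.round(o["tool_pos"],4),level(o,np.radians(-107.2)),rel(o,[0.453,0.0932,0.179]),np.round(o["contact_force"],2))
p=eyes.get_image("wrist"); cv2.imwrite("pics/w12.png",p["image"][:,:,::-1])
E
```

```text
t: 15.23
tool_pos: [0.4529, 0.0931, 0.1782]
tool_rot: [3.105, -0.47, 0.001]
contact_force: [0.0, 0.5, 0.2]
opening: 0.0854
[0.4529 0.0931 0.1782] [ 0.0009 -0.0005 -0.    ] [ 0.1 -0.1 -0.8] [0.05 0.52 0.19]
```

View pics/w12.png

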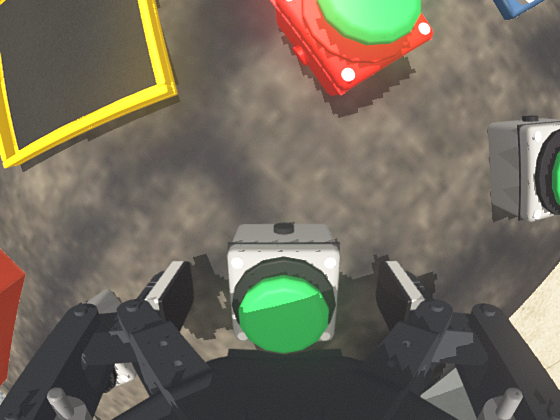

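The switch is centred between the pads at grasp height. I'll close at 40 N.

```bash
python3 -m crank '[[0,0,0,0,0,0,0],[0,0,0,0,0,0,0.3],[0,0,0,0,0,0,1],[0,0,0,0,0,0,1],[0,0,0,0,0,0,1],[0,0,0,0,0,0,1],[0,0,0,0,0,0,1],[0,0,0,0,0,0,1]]' 40; python3 -m crank '[[0,0,0,0,0,0,1],[0,0,0,0,0,0,1],[0,0,0,0,0,-8,1],[0,0,0,0,0,-10,1],[0,0,0,0,0,-10,1],[0,0,0,0,0,0,1],[0,0,0,0,0,0,1]]'
python3 - <<'E'
from h import *
o,Rm=st(); print(np.round(o["tool_pos"],4),level(o),np.round(o["contact_force"],2))
p=eyes.get_image("wrist"); cv2.imwrite("pics/w13.png",p["image"][:,:,::-1])
E
```

```text
t: 15.95
tool_pos: [0.4532, 0.0933, 0.1788]
tool_rot: [3.106, -0.47, 0.003]
contact_force: [-0.1, -0.1, -0.6]
opening: 0.0434
t: 16.53
tool_pos: [0.4518, 0.0932, 0.2082]
tool_rot: [3.105, -0.47, -0.003]
contact_force: [0.0, 0.5, -3.8]
opening: 0.0433
[0.4518 0.0932 0.2082] [ 0.0016  0.0019 -0.    ] [ 0.02  0.48 -3.81]
```

View pics/w13.png

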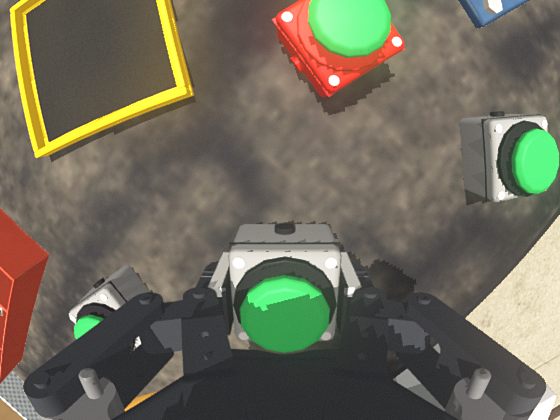

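The switch is held (opening 43 mm, about 3.5 N of weight) and clear of the table. I'll lift and carry it to the tray.

```bash
python3 -m crank '[[0,0,0,0,0,-20,1],[0,0,0,8,-8,-20,1],[0,0,0,20,-19,-5,1],[0,0,0,20,-19,0,1],[0,0,0,20,-19,0,1],[0,0,0,20,-19,0,1],[0,0,0,15,-14,0,1],[0,0,0,5,-5,0,1]]' | head -2; python3 -m crank '[[0,0,0,0,0,0,1],[0,0,0,0,0,0,1]]'
python3 - <<'E'
from h import *
o,Rm=st(); p=eyes.get_image("top"); cv2.imwrite("pics/t14.png",p["image"][:,:,::-1])
print(np.round(o["tool_pos"],4),level(o),rel(o,[0.6035,0.1675,0.1788+.004]),np.round(o["contact_force"],2))
p=eyes.get_image("wrist"); cv2.imwrite("pics/w14.png",p["image"][:,:,::-1])
E
```

```text
t: 17.25
tool_pos: [0.588, 0.1618, 0.2504]
t: 17.42
tool_pos: [0.5886, 0.1623, 0.2492]
tool_rot: [3.102, -0.471, -0.015]
contact_force: [-0.9, -0.4, -4.5]
opening: 0.0434
[0.5886 0.1623 0.2492] [ 0.005   0.0088 -0.    ] [13.3 -9.8 66.3] [-0.88 -0.43 -4.47]
```

View pics/w14.png

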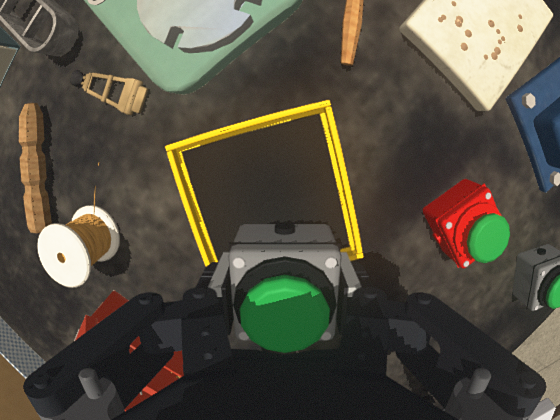

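```bash
python3 - <<'E'
from h import *
o,Rm=st(); p=eyes.get_image("wrist")
A,B,C=[wback(o,p,c,0.014)[:2] for c in ((167,149),(329,102),(363,258))]
print(A,B,C,np.linalg.norm(A-B),np.linalg.norm(C-B),"centre",(A+C)/2)
q=eyes.get_image("top")
for c in((225,215),(190,180),(190,172)): print(np.round(back(q,c,.03),3))
E
```

```text
[0.6596029  0.21925736] [0.65556178 0.11111873] [0.5468425  0.11589505] 0.10821411501182225 0.10882414776885713 centre [0.6032227  0.16757621]
[0.48  0.257 0.03 ]
[0.552 0.333 0.03 ]
[0.569 0.333 0.03 ]
```

The tray's sides back-project to 108–109 mm with the centre at (0.603, 0.168), which agrees with the networks. I'll align and lower.

```bash
python3 -m crank '[[0.005,0.009,0,10,-7.5,0,1],[0.002,0.003,0,3,-2,8,1],[0,0,0,0,0,15,1],[0,0,0,0,0,10,1],[0,0,0,0,0,0,1],[0,0,0,0,0,0,1]]'
python3 - <<'E'
from h import *
o,Rm=st()
print(np.round(o["tool_pos"],4),level(o),rel(o,[0.6032,0.1676,0.1788+.004]),np.round(o["contact_force"],2))
E
```

```text
t: 18.12
tool_pos: [0.6004, 0.1654, 0.2145]
tool_rot: [-3.105, 0.474, -0.004]
contact_force: [-0.6, 1.3, -2.1]
opening: 0.0435
[0.6004 0.1654 0.2145] [-0.0012 -0.0024 -0.    ] [ 1.9 -2.9 31.7] [-0.58  1.27 -2.1 ]
```

```bash
python3 -m crank '[[-0.001,-0.002,0,2,-3,10,1],[0,0,0,0,0,10,1],[0,0,0,0,0,4,1],[0,0,0,0,0,0,1],[0,0,0,0,0,0,1]]'
python3 - <<'E'
from h import *
o,Rm=st()
print(np.round(o["tool_pos"],4),level(o),rel(o,[0.6032,0.1676,0.1788+.004]),np.round(o["contact_force"],2))
E
```

```text
t: 18.53
tool_pos: [0.603, 0.1677, 0.1881]
tool_rot: [3.105, -0.474, -0.001]
contact_force: [-0.2, -0.1, -3.1]
opening: 0.0434
[0.603  0.1677 0.1881] [ 0.0003  0.0005 -0.    ] [0.2 0.1 5.3] [-0.18 -0.07 -3.08]
```

```bash
for i in 1 2; do python3 -m crank '[[0,0,0,0,0,1.2,1],[0,0,0,0,0,1.2,1]]'|grep -E "pos|force"; done;  python3 -m crank '[[0,0,0,0,0,1,1]]'|grep -E "pos|force"
```

```text
tool_pos: [0.6033, 0.1678, 0.186]
contact_force: [0.5, 0.4, -3.0]
tool_pos: [0.6036, 0.1678, 0.1841]
contact_force: [0.8, 0.2, -2.8]
tool_pos: [0.6037, 0.1679, 0.1832]
contact_force: [0.7, -0.0, -4.1]
```

```bash
for i in 1 2 3; do python3 -m crank '[[0,0,0,0,0,0.8,1]]'|grep -E "pos|force"; done
```

```text
tool_pos: [0.6039, 0.1679, 0.1829]
contact_force: [-2.1, -0.4, 2.0]
tool_pos: [0.6039, 0.1679, 0.1828]
contact_force: [-4.5, -0.0, 5.4]
tool_pos: [0.604, 0.168, 0.1828]
contact_force: [-3.3, -0.0, 3.7]
```

It's resting on the floor: the force reversed at exactly the expected height. I'll open a little and lift straight out.

```bash
python3 -m crank '[[0,0,0,0,0,0,-0.3],[0,0,0,0,0,0,-0.3],[0,0,0,0,0,0,-0.3],[0,0,0,0,0,0,-0.3]]'; python3 -m crank '[[0,0,0,0,0,-5,-0.3],[0,0,0,0,0,-15,-0.3],[0,0,0,0,0,-25,-0.3],[0,0,0,0,0,-30,-0.3],[0,0,0,0,0,-30,-0.3],[0,0,0,-35,0,-10,-0.3],[0,0,0,-35,0,0,-0.3],[0,0,0,0,0,0,-0.3]]'
python3 - <<'E'
from h import *
o,Rm=st(); print(o["opening"])
for n in ("wrist","top","scene"):
    p=eyes.get_image(n); cv2.imwrite(f"pics/{n}15.png",p["image"][:,:,::-1])
    if n=="wrist": wcaps(o,p)
    else:
        for d in spotter.mark_of("switch_a",p): print(n,np.round(d["centre"],4),round(d["confidence"],2))
E
```

```text
t: 19.53
tool_pos: [0.6057, 0.1682, 0.1848]
tool_rot: [-3.103, 0.474, -0.012]
contact_force: [-0.2, -0.3, 0.4]
opening: 0.0552
t: 20.2
tool_pos: [0.5373, 0.1888, 0.3122]
tool_rot: [-3.1, 0.478, -0.02]
contact_force: [-0.2, -0.1, -1.3]
opening: 0.0552
0.0551788531802389
cap [286.7 125. ] [263, 101, 47, 47, 1543] [0.6038 0.1684 0.054 ]
cap [467.2 147.2] [450, 128, 35, 40, 1092] [0.5516 0.0372 0.054 ]
cap [542.  210.7] [530, 194, 25, 34, 644] [ 0.4739 -0.0394  0.054 ]
cap [297.1 326.2] [278, 311, 39, 32, 943] [0.4454 0.2087 0.054 ]
top [ 0.5464  0.0372 -0.0009] 0.78
top [ 0.4718 -0.0462 -0.0014] 0.71
scene [ 0.4661 -0.048  -0.0005] 0.92
scene [ 0.4408  0.2114 -0.0034] 0.77
scene [0.606  0.1658 0.0041] 0.73
scene [0.5535 0.0325 0.0011] 0.57
```

View pics/wrist15.png

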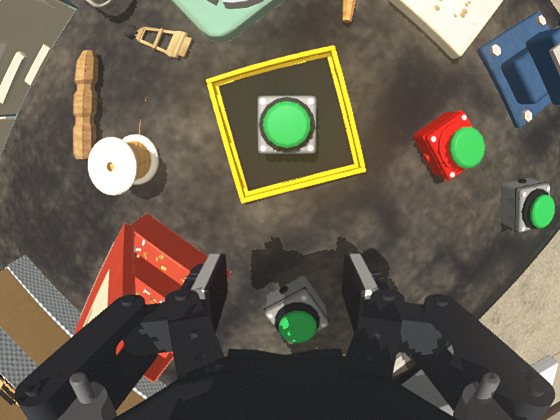

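View pics/scene15.png

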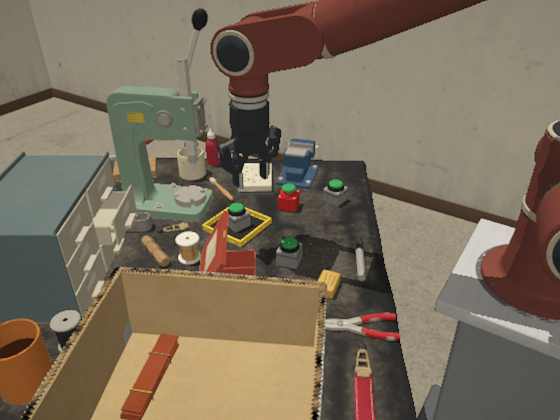

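The switch stands upright mid-tray at (287,125), and the others haven't moved. One last check that all three caps sit low compared with before.

```bash
python3 - <<'E'
import cv2,numpy as np
a=cv2.imread("pics/scene0.png");b=cv2.imread("pics/scene15.png")
c=lambda im,x,y:cv2.resize(im[y-22:y+22,x-22:x+22],(260,260),interpolation=cv2.INTER_CUBIC)
r1=np.hstack([c(a,336,190),c(a,313,221),c(a,290,250)]);r2=np.hstack([c(b,336,190),c(b,237,217),c(b,290,250)])
cv2.imwrite("pics/cmp.png",np.vstack([r1,r2]))
E
```

```text
(no output)
```

View pics/cmp.png

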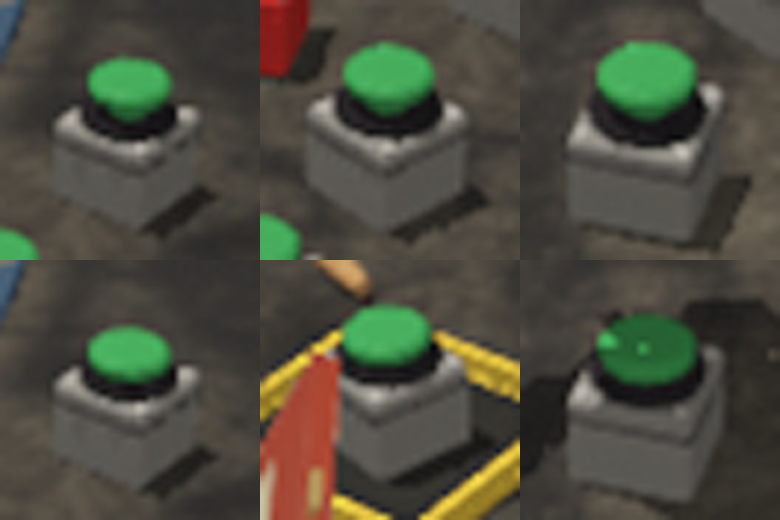

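All three caps sit visibly lower than in the top row, their stems gone into the collars, and all the housings stand upright.

```bash
python3 -c "
from station import ctrl
print(ctrl.finish_job())"
```

```text
the job is handed in; nothing more can be done
None
```

I pressed all three green caps until they clicked, then set the stiffest switch upright in the yellow tray and handed the job in at about 20 s. No verdict is reported, so success rests on the checks below.

- **Presses:** the switches peaked at about 5 N (right), 15 N (middle) and 6 N (left). Each ended with the force dropping to about zero. The highest vertical force I read was 15.1 N, but I only read the force at the end of each row, so a brief higher value in between would not have shown.
- **Placing:** I gripped the middle switch by its two sides without the tab and set it down at about (0.604, 0.168). That is within 2 mm of the tray centre I measured, (0.603, 0.168).
- **Last pictures:** all three caps sit lower than at the start and all three switches stand upright. The other two are where they stood to within a few mm. The gripper was empty and clear above.
- **Disagreements:** the networks gave the red look-alike, and once the wax block, as a switch. I ruled both out by eye. The wrist camera read the cap positions 2–6 mm off the top view, so I pressed at a point between the two. In the last top view the network listed only the red look-alike and the right switch, but the scene and wrist views showed all three.
- **Not measured:** I did not re-measure the wax, spool and tin at the end. In the last views that show them, they look undisturbed.

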